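# Close the tumbler and start it

### The job

Get the polishing tumbler running: lower its loose lid over the bowl's central shaft and index pin until it lies flat on the rim all round, without letting it drop, and let go of it. Only then slide the dust cover on the start box fully clear of the button, press the button all the way down and release it, and slide the cover fully back home. Leave the mandrel, bottle, brass weight and steel block that stand around them where they are.

Things in the scene. Friction and masses are not known exactly. Their poses are not given: they have to be found in the camera images.
- lid_hub (a point): Point on the hub of the loose tumbler lid, on the bore's axis, 34 mm above the lid's underside. The hub is a black square block, 30 x 30 mm, sides along the lid's own x and y, from 6 to 51 mm above the lid's underside: the place to grip. z is up out of the hub. The lid weighs 0.2 to 0.45 kg
- lid_bottom (a point): Centre of the lid's underside, same axes as lid_hub. The lid is a bare aluminium disc 170 mm across, about 7 mm thick, lying underside down on the bench at the start, with a 16 mm bore through disc and hub, and a 13 mm index hole 46 mm from the centre along the lid's +x
- lid_pinhole (a point): Centre of the lid's index hole at the underside, 46 mm from lid_bottom along the lid's +x
- seat (a point): Centre of the tumbler's bowl mouth, at rim height, 130 mm above the bench. The tumbler is a fixed round grey machine 200 mm across with an open bowl 170 mm across on top. z is up, x points to the index pin. The lid is home when lid_bottom is here, with its +x along this +x
- shaft_tip (a point): Top of the 12 mm steel shaft, tapered at the tip, that stands in the middle of the bowl; 30 mm above the rim
- pin_tip (a point): Top of the 8 mm steel index pin, tapered at the tip, 46 mm from the shaft along seat's +x; 14 mm above the rim
- cover (a joint): Travel of the start box's dust cover in m: 0 shut over the button (it starts within 4 mm of that), 0.075 at the open stop; it slides along the box's own -y as it opens, with about 1.5 N of friction, and stays where it is left. The button is wholly clear from 0.05 on
- cover_fin (a point): Middle of the upright fin on the dust cover; moves with it. Axes: the start box's. The fin is 10 mm thick along y (the slide direction), 34 mm wide along x and rises 34 mm from the top of the cover plate, which is 73 mm above the bench; this point is 17 mm above the plate. Plate: aluminium, 80 mm (x) by 64 mm (y). Box: fixed, grey, 120 (x) x 180 (y) x 55 mm high
- start_button (a joint): Travel of the start button in m: 0 up, 0.006 fully down; springs back. Fully down takes about 5.5 N. It counts as pressed from 0.0045
- button_top (a point): Centre of the black round button's top face (32 mm across), 67 mm above the bench when up; it is pressed straight down. It lies right under the fin when the cover is shut
- mandrel: Bystander: small steel cone on a round wooden foot, 52 mm across, 94 mm high; origin under its foot
- bottle: Bystander: glass bottle 60 mm across, 130 mm high; origin under its foot
- weight: Bystander: brass cylinder 40 mm across, 30 mm high; origin under it
- bench_block: Bystander: steel block 50 x 50 x 30 mm; origin under it
Things that resemble listed ones, but are neither listed nor needed, are in the scene too. Leave any pink look-alike of the part that bears seat alone.

How it is judged:
By the outcome, as a careful person would: the job done as asked, in the order asked, and still so for the second after the job is handed in, with the robot touching nothing.
It also fails if it takes over 72 s, if anything falls off the work surface, if the arm or the gripper's body presses on something with over 40 N, if the wrist force passes 120 N, or if a joint passes its speed limit or range.

### The arm

A 6-joint arm with a two-finger parallel gripper is mounted at the origin on the work surface. World frame = base frame: x ahead of the robot, y to its left, z up, the work surface at z = 0. Lengths are in mm, angles in degrees, forces in N, time in s.
With the tool pointing down it reaches from about 350 to 850 mm from the base axis. Payload 8.1 kg.
Tool frame: the origin (TCP) lies at the very end of the fingers, on their centre line; the grasp point (between the pads) lies r.tcp_to_grasp behind it (r.tcp_to_grasp is the distance from the TCP to the grasp point, in mm); z points along the fingers, y is the line along which they close (so a half turn about z gives the same grasp; the last joint's range is limited). The gripper opens to 85 mm and grips with 20 to 120 N. Pads are 22 mm wide; open, the fingers measure 114 mm over their backs; the gripper's body (76 mm by 85 mm) begins 54 mm behind the grasp point. The pads swing forward as they close: fully open they stand 13 mm farther back than shut.
Start: joints at [-80.753, 7.471, 85.268, -0, 87.261, -4.893], TCP at [146.602, -581.819, 231.292] pointing down, gripper open.
Joint ranges: [-169.43, 169.43], [-51.17, 129.36], [1.28, 143.12], [-76.62, 256.62], [0, 156.53], [-152.29, 152.29]. Speed limits (degrees/s): [136.94, 136.94, 159.86, 180, 180, 180].

### API

Orientations are given as [roll, pitch, yaw] about the fixed x, y, z axes, in that order (R = Rz(yaw) Ry(pitch) Rx(roll)).
In Python, from bench import r gives the robot as it stands.
- The arm moves only by the shell command python3 -m handwheel 'ROWS' [OPENING] [FORCE]. ROWS is JSON, a list of rows, each a list of 4 numbers: the shift along the tool's x, y, z in m, then the turn about the tool's z in degrees. A call has 1 to 10 rows; each row shifts and turns the commanded pose from where the row before left it, along the tool's axes as they then stand; what a row does not reach is not made up. A row lasts 1/10 s, in which the tool goes at most 50 mm and 8.59 degrees, less where a joint would pass 70% of its speed; a pose out of reach is approached as far as the arm can. A call is refused whole if a number of a shift passes 0.05 or a number of a turn 8.59, either way. A call with a gripper value outside its range is refused whole. OPENING is the finger opening in m, from 0 to 0.0854, set as the call begins (- or left out, the last holds). The fingers move at their own pace and stop on an object; FORCE is the grip in N (left out, the last holds). Time passes only in rows, so rows that do not move let the fingers close. It gives the time, the measured TCP pose, the force, the opening and the grip force at its end, in the units of the state.
- r.sense(): the state, without advancing time (a new reading comes with each control period).
- r.snapshot(name): name is "scene" or "top" or "wrist"; returns the picture (400x640x3 uint8, red, green, blue); there is no depth.
- r.camera_params(name): a dict with "fx", "fy", "cx", "cy" (pixels), "R" (3x3) and "t" (3): a world point X has camera coordinates R X + t; the wrist camera has in their place "mount" (4x4, takes a point from camera to tool coordinates, whose origin is the TCP and whose axes are the flange's). Camera axes: x right, y down, z forward; pixel columns grow to the right and rows downward; lengths in mm; the calibration is good to about 2 mm. A picture is of the moment at which its call begins: read the wrist's pose just before it. camera_params takes no time and is no camera call.
- r.hand_in(): hands the job in; it is judged then, once.
The state is a dict: "time": time; "joint_pos": joint angles; "qd": joint speeds; "joint_efforts": joint torques, N m; "tool_pos": TCP position; "tcp_rot": TCP orientation; "ft_force": force on the tool from outside, world axes, zero at the start; "wrist_torque": the same for the moment, N m; "finger_gap": finger opening in mm; "grip_force": force on a finger pad.
Only numpy, scipy, OpenCV 4.12 (cv2) and the standard library are available. Lean on these libraries where they do the work, as an engineer would, in place of code of your own. Each camera call takes 0.05 s, during which the arm holds its last target. There are 200 camera calls.

## Working session

There is one attempt and no reset: what is moved stays moved. The work goes in short steps, Python scripts to look and compute and a shell command to move; the robot and the scene stay as the last step left them, time stands still between calls to the robot, and variables do not carry over. Pictures are saved under pics/ and viewed, at most 12 in all, crops included, and the job is handed in when it is done.

```bash
mkdir -p pics; ls; python3 - <<'E'
from bench import r
import cv2,numpy as np
s=r.sense();print(s['time'],s['tool_pos'],s['tcp_rot'],r.tcp_to_grasp)
for n in ['scene','top']:
    cv2.imwrite(f'pics/{n}0.png',r.snapshot(n)[:,:,::-1]); 
    p=r.camera_params(n);print(n,p)
print(r.camera_params('wrist'))
E
```

```text
pics
0.0 [ 146.5002859  -581.25813517  230.23907467] [-1.79893192e+02 -9.63543768e-03  1.41381527e+01] 18.700000000000003
scene {'fx': 443.73423780252807, 'fy': 443.73423780252807, 'cx': 321.24881610142944, 'cy': 201.99951883332915, 'R': array([[-0.46234586,  0.88661796, -0.01203712],
       [ 0.76385376,  0.39136055, -0.51319037],
       [-0.45029295, -0.24646604, -0.85819039]]), 't': array([ 219.63291431, -318.621611  , 1314.97764745])}
top {'fx': 422.0475135010094, 'fy': 422.0475135010094, 'cx': 319.65519501482765, 'cy': 199.30124966027344, 'R': array([[-0.00651725, -0.99958433,  0.02808365],
       [-0.98981566,  0.00245464, -0.14233385],
       [ 0.14220575, -0.02872526, -0.98942023]]), 't': array([  -7.27190646,  502.74443787, 1178.54081982])}
{'fx': 295.9289948593409, 'fy': 295.9289948593409, 'cx': 316.30556038867553, 'cy': 204.7107465787239, 'mount': array([[ 1.27685587e-05, -9.49834759e-01, -3.12752186e-01,
         7.99528651e+01],
       [ 9.99999995e-01,  4.24818392e-05, -8.81917698e-05,
         5.42748903e-01],
       [ 9.70538965e-05, -3.12752184e-01,  9.49834755e-01,
        -1.43320047e+02],
       [ 0.00000000e+00,  0.00000000e+00,  0.00000000e+00,
         1.00000000e+00]])}
```

View pics/top0.png

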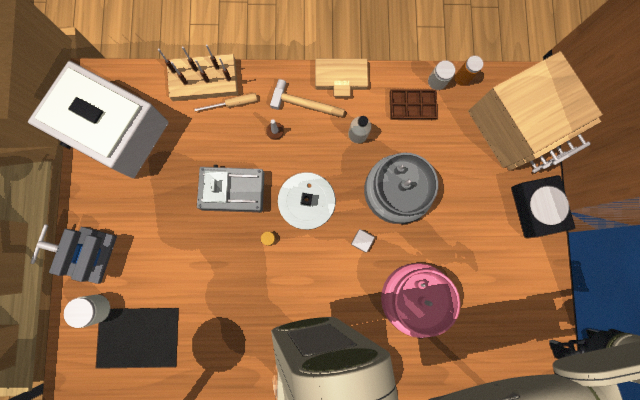

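View pics/scene0.png

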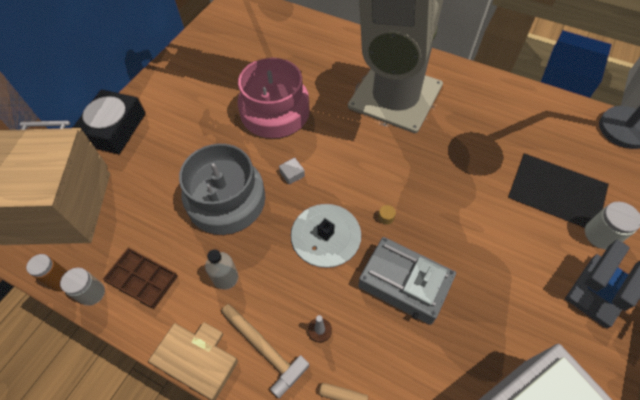

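The top view shows the lid at about (306,201), the grey tumbler at (402,187) and the start box at (231,189). The pink look-alike is at (422,300), the weight at (268,239), the block at (363,240), the mandrel at (275,130) and the bottle at (360,130). Next I'll enlarge the middle.

```bash
cat > h.py <<'E'
from bench import r
import numpy as np, cv2
from scipy.spatial.transform import Rotation as Ro
def cam(n):
    p=r.camera_params(n)
    if n!='wrist': return p,p['R'],p['t']
    s=r.sense(); Rt=Ro.from_euler('xyz',s['tcp_rot'],degrees=True).as_matrix()
    M=p['mount']; Rw=Rt@M[:3,:3]; c=Rt@M[:3,3]+s['tool_pos']
    return p,Rw.T,-Rw.T@c
def px2w(c,u,v,z):
    p,R,t=c
    d=R.T@np.array([(u-p['cx'])/p['fx'],(v-p['cy'])/p['fy'],1]); o=-R.T@t
    return (o+d*(z-o[2])/d[2]).round(1)
def w2px(c,X):
    p,R,t=c; q=R@np.array(X,float)+t
    return np.array([p['fx']*q[0]/q[2]+p['cx'],p['fy']*q[1]/q[2]+p['cy']]).round(1)
def rel(X,pos=None):
    "world target -> shift in tool axes, mm"
    s=r.sense(); Rt=Ro.from_euler('xyz',s['tcp_rot'],degrees=True).as_matrix()
    return (Rt.T@(np.array(X)-s['tool_pos'])).round(1)
E
python3 - <<'E'
import cv2
a=cv2.imread('pics/top0.png')[150:230,190:450]
b=cv2.imread('pics/scene0.png')[140:320,170:460]
cv2.imwrite('pics/c.png',cv2.resize(a,None,fx=3,fy=3,interpolation=cv2.INTER_CUBIC))
a=cv2.resize(a,(780,240),interpolation=cv2.INTER_CUBIC)
b=cv2.resize(b[:,:],(580,360),interpolation=cv2.INTER_CUBIC); b=cv2.copyMakeBorder(b,0,0,0,200,0)
cv2.imwrite('pics/c.png',cv2.vconcat([a,b]))
E
```

```text
(no output)
```

View pics/c.png

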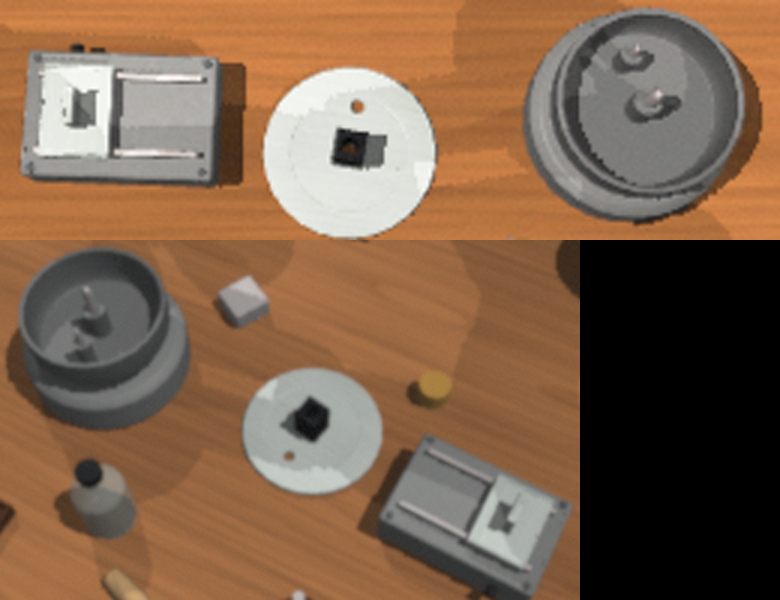

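In the crop (3x, offset 190,150) I read:
- **Lid:** disc centre (350,153), index hole (357,106), hub top (352,148).
- **Tumbler:** shaft tip (657,93), pin tip (633,47), rim centre about (649,102).
- **Start box:** corners (37,55), (217,62), (212,184), (27,178). The cover is shut, on the left.

```bash
python3 - <<'E'
from h import *
c=cam('top')
for n,x,y,z in [('lid',350,153,7),('hole',357,106,7),('hub',352,148,51),('shaft',657,93,160),('pin',633,47,144),('rim',649,102,130),('b1',37,55,55),('b2',217,62,55),('b3',212,184,55),('b4',27,178,55),('fin',70,104,107)]:
    print(n,px2w(c,190+x/3,150+y/3,z))
print(rel([0,0,0]),r.sense()['time'])
E
```

```text
lid [501.9  27.9   7. ]
hole [548.7  20.9   7. ]
hub [500.6  25.9  51. ]
shaft [ 532.6 -239.8  160. ]
pin [ 577.2 -223.8  144. ]
rim [ 530.1 -239.7  130. ]
b1 [589.7 323.8  55. ]
b2 [582.8 153.9  55. ]
b3 [466.2 157.1  55. ]
b4 [472.4 329.2  55. ]
fin [533.2 279.7 107. ]
[-1.000e-01 -5.991e+02  2.313e+02] 0.1
```

```bash
python3 -m handwheel '[[0.033,-0.0335,0,0],[0.033,-0.0335,0,0],[0.033,-0.0335,0,0],[0.033,-0.0335,0,0],[0.033,-0.0335,0,0],[0.033,-0.0335,0,0],[0.033,-0.0335,0,0],[0.033,-0.0335,0,0],[0.033,-0.0335,0,0],[0.033,-0.0335,0,0]]' 0.0854 60
python3 -m handwheel '[[0.033,-0.0335,0,0],[0.033,-0.0335,0,0],[0.033,-0.0335,0,0],[0.033,-0.0335,0,0],[0.03,-0.0335,0,0],[0,0,0,7.5],[0,0,0,7.5],[0,0,0,7.6],[0,0,0,0]]'
python3 - <<'E'
from h import *
s=r.sense();print(s['time'],s['tool_pos'],s['tcp_rot'])
c=cam('wrist')
im=r.snapshot('wrist')[:,:,::-1]; cv2.imwrite('pics/w1.png',im)
for X in ([501,27,51],[501.9,27.9,7],[548,21,7]): print(w2px(c,X))
cv2.imwrite('pics/w1c.png',cv2.resize(im[50:350,170:470],(600,600),interpolation=cv2.INTER_CUBIC))
E
```

```text
time: 1.1
tool_pos: [385.1, -174.5, 231.1]
tcp_rot: [180.0, -0.0, 14.1]
ft_force: [1.5, -1.2, -0.2]
finger_gap: 85.6
grip_force: 0.0
time: 2.0
tool_pos: [500.7, 25.9, 230.8]
tcp_rot: [180.0, 0.1, -8.6]
ft_force: [-1.0, 0.4, -1.1]
finger_gap: 85.7
grip_force: 0.0
2.0 [500.66538391  25.88463835 230.78474333] [ 1.79994893e+02  5.57863951e-02 -8.55888500e+00]
[314.7 182.2]
[314.1 173.2]
[314.  135.4]
```

View pics/w1c.png

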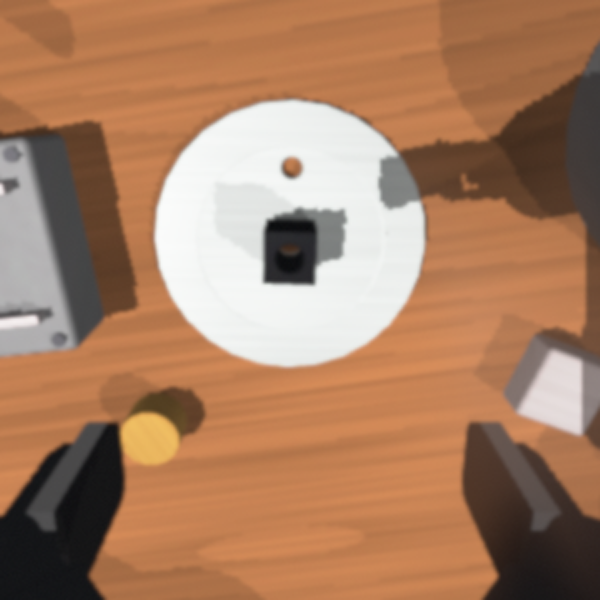

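The wrist crop (2x, offset 170,50) shows the hub top centre at (290,258), the disc centre at (290,233) and the index hole at (291,167). The hub sides are aligned with the jaws to within about 1°.

```bash
python3 - <<'E'
from h import *
c=cam('wrist')
L=px2w(c,170+289.7/2,50+233/2,5);H=px2w(c,170+290/2,50+258/2,51);P=px2w(c,170+291.5/2,50+167/2,7)
print(L,H,P,np.degrees(np.arctan2(*(P-L)[1::-1])),rel([*(H[:2]+L[:2])/2,15]))
E
```

```text
[509.9  25.7   5. ] [504.6  26.   51. ] [550.   18.6   7. ] -10.040580525953375 [  6.7  -1.1 215.9]
```

```bash
python3 -m handwheel '[[0.004,-0.0005,0.04,0.6],[0,0,0.04,0],[0,0,0.04,0],[0,0,0.04,0],[0,0,0.03,0],[0,0,0.016,0],[0,0,0.01,0],[0,0,0,0]]'
python3 -m handwheel '[[0,0,0,0],[0,0,0,0],[0,0,0,0],[0,0,0,0],[0,0,0,0],[0,0,0,0]]' 0.0 60
python3 -m handwheel '[[0,0,-0.005,0],[0,0,-0.02,0],[0,0,-0.04,0],[0,0,-0.04,0],[0,0,-0.04,0],[0,0,-0.03,0],[0,0,-0.02,0],[0,0,0,0],[0,0,0,0]]'
python3 - <<'E'
from h import *
S=r.snapshot('scene')[:,:,::-1]; W=r.snapshot('wrist')[:,:,::-1]
cv2.imwrite('pics/s2.png',S);cv2.imwrite('pics/w2.png',W)
cv2.imwrite('pics/v2.png',cv2.vconcat([cv2.resize(S[80:380,150:500],(400,300)),cv2.resize(W[:300],(640,300))[:, :400]]) if 0 else cv2.hconcat([S[80:380,150:500],W[50:350,120:520]]))
E
```

```text
time: 2.85
tool_pos: [503.8, 25.5, 14.0]
tcp_rot: [180.0, 0.1, -8.9]
ft_force: [-0.3, -0.5, 0.1]
finger_gap: 85.4
grip_force: 0.0
time: 3.45
tool_pos: [506.0, 25.6, 16.5]
tcp_rot: [-180.0, -0.1, -9.1]
ft_force: [-0.9, -0.6, 6.0]
finger_gap: 29.5
grip_force: 61.0
time: 4.35
tool_pos: [504.6, 25.6, 209.5]
tcp_rot: [180.0, 0.0, -9.1]
ft_force: [0.7, -1.1, -2.3]
finger_gap: 29.4
grip_force: 59.9
```

View pics/v2.png

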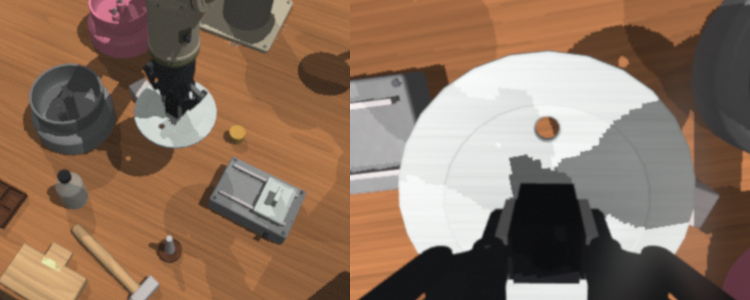

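The lid is lifted level, with the hub in the jaws and its hole at wrist pixel (316,177). Next I'll go beside the tumbler and look at the shaft and pin past the lid's edge.

```bash
python3 -m handwheel '[[-0.0024,0.031,-0.009,0],[-0.0024,0.031,-0.009,0],[-0.0024,0.031,-0.009,0],[-0.0024,0.031,-0.009,0],[-0.0024,0.031,-0.009,0],[-0.0024,0.031,-0.009,0],[-0.0024,0.031,-0.009,0],[-0.0024,0.031,-0.009,0],[-0.0024,0.031,-0.009,0],[-0.0024,0.031,-0.009,0]]'
python3 -m handwheel '[[0,0,0,-7.2],[0,0,0,-7.2],[0,0,0,-7.2],[0,0,0,-7.2],[0,0,0,0],[0,0,0,0]]'
python3 - <<'E'
from h import *
c=cam('wrist');print(r.sense()['tool_pos'],r.sense()['tcp_rot'])
for X in ([532.6,-239.8,160],[577,-224,144]): print(w2px(c,X))
W=r.snapshot('wrist')[:,:,::-1]
cv2.imwrite('pics/w3.png',W)
cv2.imwrite('pics/w3c.png',cv2.resize(W[0:250,190:450],(624,600),interpolation=cv2.INTER_CUBIC))
E
```

```text
time: 5.45
tool_pos: [431.3, -277.6, 298.3]
tcp_rot: [-179.9, 0.2, -9.1]
ft_force: [1.2, 1.4, -3.5]
finger_gap: 29.2
grip_force: 60.3
time: 6.05
tool_pos: [432.0, -276.5, 298.8]
tcp_rot: [-179.9, 0.1, 19.5]
ft_force: [-0.3, -0.1, -3.3]
finger_gap: 29.1
grip_force: 60.7
[ 432.02554504 -276.48139744  298.75968799] [-1.79878065e+02  7.78482569e-02  1.95253188e+01]
[315.   74.4]
[315.   17.9]
```

View pics/w3c.png

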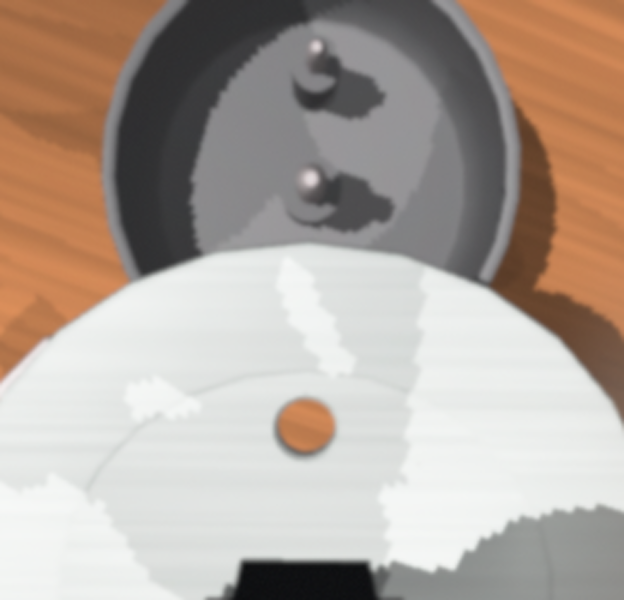

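In the crop (2.4x, offset 190,0) the shaft tip is at (311,178), the pin tip at (317,45) and the lid's index hole at (305,426). This is the real grey tumbler.

```bash
python3 - <<'E'
from h import *
c=cam('wrist');s=r.sense();zt=s['tool_pos'][2]
S=px2w(c,190+311/2.4,178/2.4,160);P=px2w(c,190+317/2.4,46/2.4,144)
d=P-S
print(S,P,np.hypot(*d[:2]),np.degrees(np.arctan2(d[1],d[0])),'rel',rel(S),rel(P))
for o in (-7,-9): print('hole rel',o,rel(px2w(c,190+305/2.4,426/2.4,zt+o)))
E
```

```text
[ 534.3 -243.6  160. ] [ 578.4 -230.2  144. ] 46.090888470499266 16.90165990304941 rel [107.4   3.4 139. ] [153.5   5.5 154.9]
hole rel -7 [45.3  0.9  7. ]
hole rel -9 [44.9  0.9  9. ]
```

```bash
python3 -m handwheel '[[0,0,0,2.3],[0.03,-0.002,0.01,0],[0.04,0,0.02,0],[0.03,0,0.03,0],[0.008,0,0.03,0],[0,0,0.018,0],[0,0,0.006,0],[0,0,0,0],[0,0,0,0]]'
python3 - <<'E'
from h import *
s=r.sense();print(s['tool_pos'],s['tcp_rot'],rel([534.3,-243.6,160]))
W=r.snapshot('wrist')[:,:,::-1];S=r.snapshot('scene')[:,:,::-1]
c=cam('scene');print(w2px(c,[534,-243,160]))
cv2.imwrite('pics/w4.png',W);cv2.imwrite('pics/s4.png',S)
a=cv2.resize(W[130:250,250:380],(390,360),interpolation=cv2.INTER_CUBIC)
b=cv2.resize(S[120:240,160:290],(390,360),interpolation=cv2.INTER_CUBIC)
cv2.imwrite('pics/v4.png',cv2.hconcat([a,b]))
E
```

```text
time: 7.0
tool_pos: [535.3, -243.0, 187.7]
tcp_rot: [179.9, -0.1, 17.4]
ft_force: [0.7, -0.1, -3.2]
finger_gap: 29.3
grip_force: 60.6
[ 535.2936244  -243.02949487  187.69359177] [ 1.79923776e+02 -7.16420416e-02  1.73721722e+01] [-1.2  0.2 27.7]
[212.4 162.9]
```

View pics/v4.png

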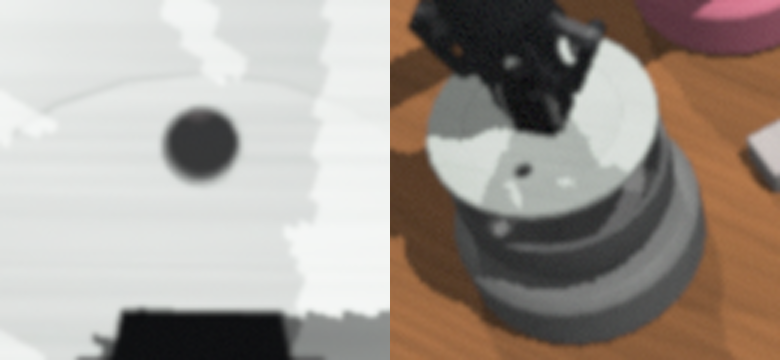

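The lid is above the bowl and concentric with it in both views. I'll lower it in small steps and watch the force, baseline about −3 N.

```bash
python3 -m handwheel '[[0,0,0.005,0],[0,0,0.005,0],[0,0,0.004,0],[0,0,0.003,0],[0,0,0,0]]'
python3 -m handwheel '[[0,0,0.004,0],[0,0,0.004,0],[0,0,0,0]]'
```

```text
time: 7.6
tool_pos: [534.4, -242.3, 168.4]
tcp_rot: [-179.9, 0.1, 17.4]
ft_force: [-0.3, -0.3, -2.3]
finger_gap: 29.1
grip_force: 60.7
time: 7.9
tool_pos: [534.5, -242.3, 160.4]
tcp_rot: [-179.9, 0.1, 17.4]
ft_force: [0.4, -0.4, -3.4]
finger_gap: 29.2
grip_force: 60.7
```

```bash
python3 -m handwheel '[[0,0,0.002,0],[0,0,0.002,0],[0,0,0,0]]'; python3 -m handwheel '[[0,0,0.002,0],[0,0,0.002,0],[0,0,0,0]]'
```

```text
time: 8.2
tool_pos: [534.7, -242.4, 156.9]
tcp_rot: [-180.0, 0.0, 17.4]
ft_force: [-0.2, 0.1, -3.4]
finger_gap: 29.6
grip_force: 60.7
time: 8.5
tool_pos: [534.7, -242.4, 152.9]
tcp_rot: [-180.0, 0.0, 17.4]
ft_force: [0.0, 0.2, -3.6]
finger_gap: 29.3
grip_force: 60.7
```

```bash
python3 -m handwheel '[[0,0,0.002,0],[0,0,0.001,0],[0,0,0,0]]'
```

```text
time: 8.8
tool_pos: [534.7, -242.5, 150.0]
tcp_rot: [-180.0, 0.0, 17.4]
ft_force: [-0.5, 0.7, -3.2]
finger_gap: 29.4
grip_force: 60.7
```

```bash
python3 -m handwheel '[[0,0,0.001,0],[0,0,0.001,0],[0,0,0,0]]'; python3 -m handwheel '[[0,0,0.001,0],[0,0,0,0]]';  python3 -m handwheel '[[0,0,0.001,0],[0,0,0,0]]'
```

```text
time: 9.1
tool_pos: [534.8, -242.4, 148.1]
tcp_rot: [-180.0, 0.0, 17.4]
ft_force: [1.0, -0.7, -2.8]
finger_gap: 29.1
grip_force: 60.7
time: 9.3
tool_pos: [534.8, -242.5, 147.1]
tcp_rot: [-180.0, 0.0, 17.4]
ft_force: [-1.2, 0.5, -2.9]
finger_gap: 29.2
grip_force: 60.7
time: 9.5
tool_pos: [535.0, -242.6, 146.6]
tcp_rot: [180.0, -0.0, 17.4]
ft_force: [-1.8, -0.6, -1.5]
finger_gap: 29.3
grip_force: 60.9
```

```bash
python3 -m handwheel '[[0,0,0.0005,0],[0,0,0,0]]'; python3 -m handwheel '[[0,0,0.0005,0],[0,0,0,0]]';python3 -m handwheel '[[0,0,0.0005,0],[0,0,0,0]]'
```

```text
time: 9.7
tool_pos: [535.0, -242.6, 146.5]
tcp_rot: [180.0, -0.0, 17.4]
ft_force: [-3.5, 0.9, 6.0]
finger_gap: 29.7
grip_force: 61.5
time: 9.9
tool_pos: [535.1, -242.7, 146.5]
tcp_rot: [180.0, -0.0, 17.4]
ft_force: [-4.4, 1.9, 7.8]
finger_gap: 29.2
grip_force: 62.1
time: 10.1
tool_pos: [535.1, -242.6, 146.5]
tcp_rot: [180.0, -0.0, 17.4]
ft_force: [-6.4, 3.1, 11.4]
finger_gap: 29.3
grip_force: 62.5
```

TCP height is 146.5, against 16.5 when I gripped the lid on the bench, so the underside is at 130: seated. I'll relax the push, release, lift off and look.

```bash
python3 -m handwheel '[[0,0,-0.001,0],[0,0,0,0]]'; python3 -m handwheel '[[0,0,0,0],[0,0,0,0],[0,0,0,0],[0,0,0,0],[0,0,0,0],[0,0,0,0]]' 0.07 20
python3 -m handwheel '[[0,0,-0.01,0],[0,0,-0.02,0],[0,0,-0.03,0],[0,0,-0.03,0],[0,0,-0.03,0],[0,0,0,0],[0,0,0,0]]'
python3 - <<'E'
from h import *
s=r.sense();print(s['tool_pos'],s['tcp_rot'])
c=cam('wrist');W=r.snapshot('wrist')[:,:,::-1];S=r.snapshot('scene')[:,:,::-1]
cv2.imwrite('pics/w5.png',W)
a=cv2.resize(W[40:240,210:430],(440,400),interpolation=cv2.INTER_CUBIC)
b=cv2.resize(S[120:240,160:260],(333,400),interpolation=cv2.INTER_CUBIC)
cv2.imwrite('pics/v5.png',cv2.hconcat([a,b]))
E
```

```text
time: 10.3
tool_pos: [535.1, -242.6, 146.5]
tcp_rot: [180.0, -0.0, 17.4]
ft_force: [-4.0, 2.2, 6.9]
finger_gap: 29.1
grip_force: 61.9
time: 10.9
tool_pos: [534.9, -242.5, 145.7]
tcp_rot: [-180.0, 0.0, 17.4]
ft_force: [-0.4, -0.3, -0.3]
finger_gap: 70.1
grip_force: 0.0
time: 11.6
tool_pos: [535.5, -242.9, 267.6]
tcp_rot: [179.9, -0.1, 17.4]
ft_force: [-0.2, -0.5, 0.1]
finger_gap: 70.1
grip_force: 0.0
[ 535.4797552  -242.86457555  267.56096431] [ 1.79877281e+02 -1.13600583e-01  1.74388880e+01]
```

View pics/v5.png

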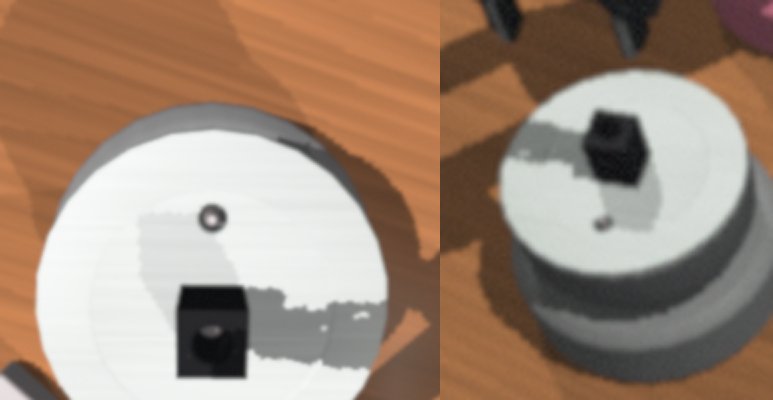

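The lid lies flat on the rim, with the pin showing in the index hole and the shaft in the bore, and the gripper is clear of it. Now to the start box.

```bash
python3 -m handwheel '[[0.0128,-0.0417,0,0],[0.0128,-0.0417,0,0],[0.0128,-0.0417,0,0],[0.0128,-0.0417,0,0],[0.0128,-0.0417,0,0],[0.0128,-0.0417,0,0],[0.0128,-0.0417,0,0],[0.0128,-0.0417,0,0],[0.0128,-0.0417,0,0],[0.0128,-0.0417,0,0]]' 0.05
python3 -m handwheel '[[0.0128,-0.0417,0,0],[0.0128,-0.0417,0.01,0],[0,0,0.02,6.5],[0,0,0,6.5],[0,0,0,6.6],[0,0,0,0],[0,0,0,0]]'
python3 - <<'E'
from h import *
s=r.sense();print(s['tool_pos'],s['tcp_rot'])
c=cam('wrist');W=r.snapshot('wrist')[:,:,::-1]
print(w2px(c,[533,280,107]))
cv2.imwrite('pics/w6.png',W)
cv2.imwrite('pics/v6.png',cv2.resize(W[60:320,160:480],(738,600),interpolation=cv2.INTER_CUBIC))
E
```

```text
time: 12.7
tool_pos: [530.9, 195.3, 264.2]
tcp_rot: [-180.0, 0.1, 17.4]
ft_force: [0.9, 0.2, -0.3]
finger_gap: 49.9
grip_force: 0.0
time: 13.4
tool_pos: [531.0, 280.7, 234.7]
tcp_rot: [180.0, 0.1, -2.0]
ft_force: [0.7, -0.1, 0.4]
finger_gap: 50.4
grip_force: 0.0
[530.98637851 280.65679807 234.71040003] [ 1.79956362e+02  9.26732806e-02 -1.97010205e+00]
[316.2 193.4]
```

View pics/v6.png

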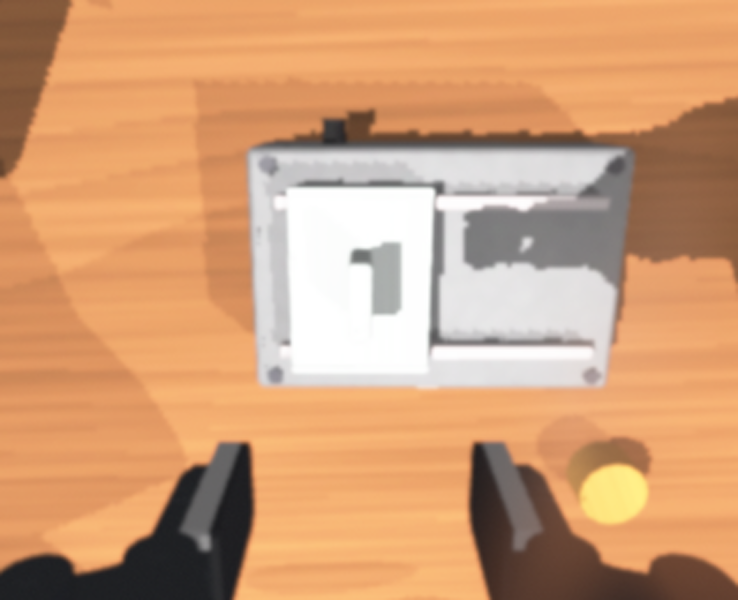

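The crop (2.306x, offset 160,60) shows the fin's top face centred at about (361,302), and plate corners at (287,187), (434,187), (430,373) and (292,373). The box edges lie parallel to the jaws' axes.

```bash
python3 - <<'E'
from h import *
c=cam('wrist');k=2.306
q=lambda x,y,z:px2w(c,160+x/k,60+y/k,z)
F=q(361,302,107);print(F,rel([*F[:2],80]))
for p in [(287,187),(434,187),(430,373),(292,373)]:print(q(*p,73),rel(q(*p,73)))
E
```

```text
[535.5 279.6 107. ] [  4.5   0.9 155.1]
[579.6 310.7  73. ] [ 47.5 -31.8 162. ]
[577.3 246.   73. ] [ 47.5  33.  162. ]
[489.5 248.   73. ] [-40.3  34.  162.1]
[491.8 314.3  73. ] [-40.3 -32.3 162.1]
```

```bash
python3 -m handwheel '[[0.004,0.001,0.03,0],[0,0,0.04,0],[0,0,0.04,0],[0,0,0.03,0],[0,0,0.015,0],[0,0,0,0]]'
python3 -m handwheel '[[0,0,0,0],[0,0,0,0],[0,0,0,0],[0,0,0,0],[0,0,0,0],[0,0,0,0]]' 0 30
```

```text
time: 14.05
tool_pos: [533.7, 278.9, 78.2]
tcp_rot: [179.9, 0.2, -2.1]
ft_force: [-0.0, 0.6, 0.6]
finger_gap: 50.1
grip_force: 0.0
time: 14.65
tool_pos: [537.0, 280.4, 83.3]
tcp_rot: [-179.9, -0.2, -2.1]
ft_force: [0.2, 0.0, 6.8]
finger_gap: 9.4
grip_force: 32.1
```

```bash
python3 -m handwheel '[[0,0.005,0,0],[0,0.01,0,0],[0,0.01,0,0],[0,0.01,0,0],[0,0.01,0,0],[0,0.01,0,0],[0,0.008,0,0],[0,0.005,0,0],[0,0,0,0],[0,0,0,0]]'
```

```text
time: 15.65
tool_pos: [534.4, 211.8, 83.3]
tcp_rot: [-180.0, -0.2, -2.2]
ft_force: [-1.0, -1.6, 9.6]
finger_gap: 9.3
grip_force: 32.4
```

```bash
python3 -m handwheel '[[0,0,0,0],[0,0,0,0],[0,0,0,0],[0,0,0,0]]' 0.04 30
python3 -m handwheel '[[0,0,-0.02,0],[0,0,-0.03,0],[0,-0.03,0,0],[0,-0.03,0,0],[0,-0.01,0,0],[0,0,0,0]]'
python3 -m handwheel '[[0,0,0,0],[0,0,0,0],[0,0,0,0],[0,0,0,0],[0,0,0,0],[0,0,0,0]]' 0
python3 - <<'E'
from h import *
s=r.sense();print(s['tool_pos'],s['tcp_rot'])
c=cam('wrist');W=r.snapshot('wrist')[:,:,::-1]
print(w2px(c,[536,281,67]),w2px(c,s['tool_pos']))
cv2.imwrite('pics/w7.png',W)
cv2.imwrite('pics/v7.png',cv2.resize(W[60:360,160:520],(720,600),interpolation=cv2.INTER_CUBIC))
E
```

```text
time: 16.05
tool_pos: [532.7, 211.8, 80.6]
tcp_rot: [180.0, 0.0, -2.2]
ft_force: [-0.5, -0.2, 0.0]
finger_gap: 40.1
grip_force: 0.0
time: 16.65
tool_pos: [535.0, 282.8, 130.3]
tcp_rot: [180.0, 0.0, -2.0]
ft_force: [-0.5, -0.8, 0.2]
finger_gap: 40.0
grip_force: 0.0
time: 17.25
tool_pos: [535.6, 281.6, 130.9]
tcp_rot: [-180.0, -0.0, -2.2]
ft_force: [-0.6, 0.4, 0.5]
finger_gap: 0.0
grip_force: 0.0
[535.57101761 281.5552453  130.86512013] [-1.79998087e+02 -7.17670994e-03 -2.17650176e+00]
[316.2 219.2] [315.1 262.1]
```

View pics/v7.png

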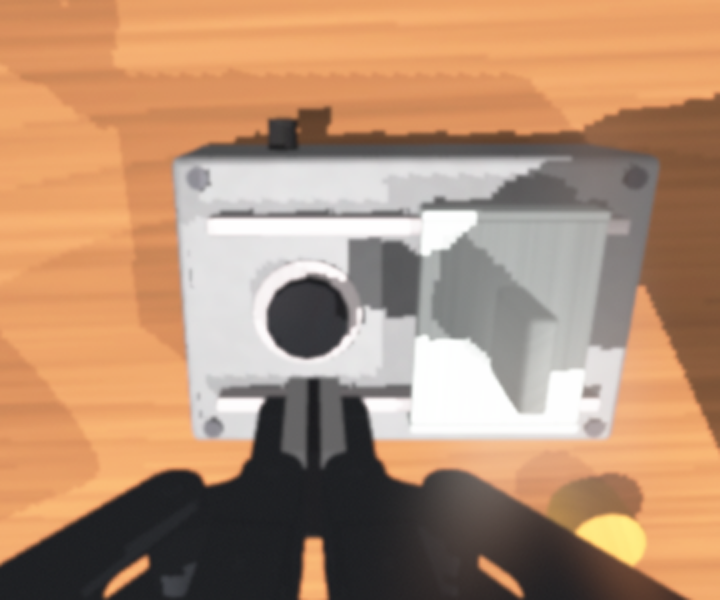

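The cover is wholly clear and the button is bare, at about (308,318) in the 2x crop, within 2 mm of where I aimed. Next is the press.

```bash
python3 -m handwheel '[[0,-0.0015,0.03,0],[0,0,0.02,0],[0,0,0.01,0],[0,0,0,0]]'; python3 -m handwheel '[[0,0,0.003,0],[0,0,0.003,0],[0,0,0.002,0],[0,0,0,0],[0,0,0,0]]'
```

```text
time: 17.7
tool_pos: [534.2, 282.7, 68.9]
tcp_rot: [179.9, 0.2, -2.2]
ft_force: [-0.6, 0.5, 0.6]
finger_gap: 0.1
grip_force: 0.0
time: 18.2
tool_pos: [536.6, 283.7, 64.0]
tcp_rot: [-179.9, -0.1, -2.2]
ft_force: [2.9, 2.0, 3.1]
finger_gap: 0.1
grip_force: 1.7
```

```bash
python3 -m handwheel '[[0,0,0.002,0],[0,0,0.002,0],[0,0,0,0]]'; python3 -m handwheel '[[0,0,0.002,0],[0,0,0.001,0],[0,0,0,0],[0,0,0,0]]'
```

```text
time: 18.5
tool_pos: [536.6, 283.7, 60.9]
tcp_rot: [-179.9, -0.1, -2.2]
ft_force: [-1.7, -1.4, 15.1]
finger_gap: 0.3
grip_force: 7.8
time: 18.9
tool_pos: [536.8, 283.8, 60.6]
tcp_rot: [-179.9, -0.2, -2.1]
ft_force: [-11.6, -5.0, 36.0]
finger_gap: -0.0
grip_force: 17.9
```

The button bottomed out at 60.6 mm with the force rising to 36 N. I'll back off and go back to the fin.

```bash
python3 -m handwheel '[[0,0,-0.015,0],[0,0,-0.03,0],[0,0,-0.03,0],[0,0.03,0,0],[0,0.03,0,0],[0,0.0115,0,0],[0,0,0,0]]'
python3 -m handwheel '[[0,0,0,0],[0,0,0,0],[0,0,0,0],[0,0,0,0],[0,0,0.02,0],[0,0,0.02,0],[0,0,0.01,0],[0,0,0,0]]' 0.04 30
python3 -m handwheel '[[0,0,0,0],[0,0,0,0],[0,0,0,0],[0,0,0,0],[0,0,0,0]]' 0 30
```

```text
time: 19.6
tool_pos: [532.2, 210.4, 129.9]
tcp_rot: [180.0, 0.1, -2.3]
ft_force: [-0.0, -0.4, 0.5]
finger_gap: -0.0
grip_force: 0.0
time: 20.4
tool_pos: [531.3, 211.6, 78.8]
tcp_rot: [179.9, 0.2, -2.1]
ft_force: [0.9, 0.1, -0.7]
finger_gap: 39.9
grip_force: 0.0
time: 20.9
tool_pos: [533.7, 212.1, 82.1]
tcp_rot: [-180.0, -0.1, -2.2]
ft_force: [-1.0, 0.6, 5.5]
finger_gap: 9.3
grip_force: 32.8
```

Gripped at 9.3 mm. I'll slide it home until it meets the shut stop.

```bash
python3 -m handwheel '[[0,-0.005,0,0],[0,-0.01,0,0],[0,-0.01,0,0],[0,-0.01,0,0],[0,-0.01,0,0],[0,-0.01,0,0],[0,-0.008,0,0],[0,-0.005,0,0],[0,0,0,0],[0,0,0,0]]'
python3 -m handwheel '[[0,-0.001,0,0],[0,-0.001,0,0],[0,0,0,0]]'
```

```text
time: 21.9
tool_pos: [536.3, 280.6, 82.2]
tcp_rot: [-179.9, -0.1, -2.1]
ft_force: [0.2, 0.7, 5.4]
finger_gap: 9.6
grip_force: 32.8
time: 22.2
tool_pos: [536.4, 282.0, 82.2]
tcp_rot: [-180.0, -0.1, -2.2]
ft_force: [-1.2, 0.1, 6.4]
finger_gap: 9.5
grip_force: 33.0
```

```bash
python3 -m handwheel '[[0,-0.001,0,0],[0,0,0,0]]'; python3 -m handwheel '[[0,-0.001,0,0],[0,0,0,0]]'; python3 -m handwheel '[[0,-0.001,0,0],[0,0,0,0]]'
```

```text
time: 22.4
tool_pos: [536.4, 282.9, 82.1]
tcp_rot: [-180.0, -0.1, -2.2]
ft_force: [-1.3, -1.0, 6.4]
finger_gap: 9.1
grip_force: 33.0
time: 22.6
tool_pos: [536.4, 283.9, 82.2]
tcp_rot: [-180.0, -0.1, -2.2]
ft_force: [-1.1, -1.7, 6.7]
finger_gap: 9.3
grip_force: 33.0
time: 22.8
tool_pos: [536.5, 284.0, 82.2]
tcp_rot: [179.9, -0.1, -2.2]
ft_force: [-2.2, -6.0, 8.4]
finger_gap: 9.3
grip_force: 33.2
```

```bash
python3 -m handwheel '[[0,-0.001,0,0],[0,0,0,0]]'; python3 -m handwheel '[[0,0.001,0,0],[0,0,0,0],[0,0,0,0],[0,0,0,0],[0,0,0,0]]' 0.04
python3 -m handwheel '[[0,0,-0.02,0],[0,0,-0.03,0],[0,0,-0.04,0],[0,0,-0.04,0],[0,0,0,0],[0,0,0,0]]'
python3 - <<'E'
from h import *
W=r.snapshot('wrist')[:,:,::-1];S=r.snapshot('scene')[:,:,::-1]
cv2.imwrite('pics/v8.png',cv2.hconcat([W[60:360,160:480],S[60:360,120:470]]))
print(r.sense()['time'])
E
```

```text
time: 23.0
tool_pos: [536.4, 284.0, 82.1]
tcp_rot: [179.9, -0.1, -2.2]
ft_force: [-2.2, -10.3, 10.3]
finger_gap: 9.2
grip_force: 33.5
time: 23.5
tool_pos: [535.4, 284.9, 80.6]
tcp_rot: [180.0, 0.0, -2.1]
ft_force: [-0.8, 0.3, -0.6]
finger_gap: 39.8
grip_force: 0.0
time: 24.1
tool_pos: [536.5, 285.3, 212.5]
tcp_rot: [-179.9, -0.2, -2.2]
ft_force: [-1.2, -0.3, -0.3]
finger_gap: 40.0
grip_force: 0.0
24.2
```

View pics/v8.png

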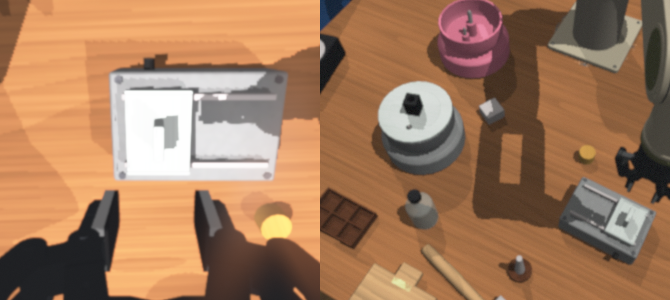

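The cover is home, the lid is flat on the tumbler, the bystanders haven't moved, and the arm is clear.

```bash
python3 -c "
from bench import r
print(r.hand_in())"
```

```text
the job is handed in; nothing more can be done
None
```

The job is handed in at about 24 s: the lid is seated flat and released, the cover was opened, the button pressed fully and released, the cover slid back to its shut stop, and the mandrel, bottle, weight and block were left where they stood.

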